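Open the dial sifter and shake the marbles into the bowl

TASK

Turn the dial lid of the square canister anticlockwise to its largest opening (the big cut-out, fully home against its stop) while the canister leans in its stand, then tip and shake all five marbles out into the bowl. Put the empty canister back fully down in its leaning stand, dial still fully open, let go, and leave the other things on the board alone.

Things in the scene. Friction and masses are not known exactly. Their poses are not given: they have to be found in the camera images.
- canister_mid (a point): Middle of the loose white square canister's body (on its axis, 65 mm above its underside). 62 (x) by 54 (y) mm, body 130 mm tall, 0.14 to 0.28 kg with no marbles. z: along its axis to the lid; -x: its lower face, lying on the stand's board. Grip across its y sides, best 95 mm up. Marbles leave by the -x side: tip it on the way it leans, 20 degrees past level. If some jam at the mouth, tip back well above level, jolt, tip again.
- dial_bar (a point): Middle of the grey dial's grip bar, on the canister's axis, 147.5 mm above its underside. Bar 50 mm long (this point's x), 8 mm thick, 20 mm tall; z is the canister's axis, outwards. It stands on a disc 60 mm across, 4 mm thick, upper face 137.5 mm above the underside, with small holes, middling holes and one big cut-out through the rim, nearly half the disc, on this point's -y side.
- dial (a joint): Dial angle, rad, growing anticlockwise seen looking down on the lid. Hard stops at 0 and 2.4; starts between 0 and 0.45. At 2.4 the cut-out lies over the mouth in the lid's cover, 26 x 48 mm (x by y), next to the canister's -x wall: fully open. Friction 0.05 N m; it stays where left. One grasp of a common wrist will not turn it all the way.
- stand_mid (a point): Where canister_mid is, axes too, when the canister is fully down in the fixed plywood stand: z leans 40 degrees from vertical to the robot's side. Ledge 65 mm below this point along z; board face at x = -31 mm, up to z = +32; side cheeks' inner faces at y = +-31 mm, up to z = -18; lip inner face at x = +35 mm, up to z = -53. The canister is drawn out along +z.
- stand: The fixed plywood stand, base 150 x 90 mm; origin on the table top, 60 mm to -x of and 40 mm below the middle of the seated canister's underside.
- bowl: White ceramic bowl, rim 170 mm across, 75 mm tall, 0.6 kg, loose; origin under its centre.
- marble0_center (a point): Centre of a 22 mm glass marble, 14 g; all five start in the canister.
- marble1_center (a point): Centre of a 22 mm glass marble, 14 g; all five start in the canister.
- marble2_center (a point): Centre of a 22 mm glass marble, 14 g; all five start in the canister.
- marble3_center (a point): Centre of a 22 mm glass marble, 14 g; all five start in the canister.
- marble4_center (a point): Centre of a 22 mm glass marble, 14 g; all five start in the canister.
- preserve: preserve jar, amber glass with a steel cap, 68 mm across, 100 mm tall, bystander; origin under its centre.
- tin: steel tin can with a paper label, 74 mm across, 90 mm tall, bystander; origin under its centre.
- carton: cardboard carton 60 x 100 x 50 mm, bystander; origin under its centre.
- cleaner: white cleaner bottle with a cap, 70 mm across, 190 mm tall, bystander; origin under its centre.
- brush: hand brush lying on the board, bystander; origin under its middle.
- bung: stepped cork bung, 60 mm across, 50 mm tall, bystander; origin under its centre.
- canister: The canister as a whole; origin at the centre of its underside, axes as canister_mid.
There are look-alikes about, which are no part of the job. What is shaped like the canister but black, pink or yellow is not meant.

How it is judged:
On the way, in this order (a step that is already met when the one before it is completed fails the run):
1. the dial is turned to its largest opening (within 0.15 rad of the stop) while the canister is still in its stand (value of joint dial above 2.25 rad and distance between canister_mid and stand_mid below 0.02 m), for 0.2 s.
2. the canister is tipped nearly level or further over the bowl (angle between canister_mid's own z axis and vertical above 1.3 rad and horizontal distance between dial_bar and bowl below 0.12 m), for 0.1 s.
3. all five marbles are in the bowl (horizontal distance between each of marble0_center, marble1_center, marble2_center, marble3_center, marble4_center and bowl below 0.085 m and z of marble0_center in the frame of bowl between 0 and 0.07 m and z of marble1_center in the frame of bowl between 0 and 0.07 m and z of marble2_center in the frame of bowl between 0 and 0.07 m and z of marble3_center in the frame of bowl between 0 and 0.07 m and z of marble4_center in the frame of bowl between 0 and 0.07 m), for 0.2 s.
At the end, for the whole second after the job is handed in: All five marbles lie in the bowl (within 85 mm of its centre, below its rim), the bowl upright; the canister rests in its stand within 12 mm and 0.12 rad of fully seated, the dial within 0.2 rad of its open stop (all of step 3 and distance between canister_mid and stand_mid below 0.012 m and angle between the z axis of canister_mid and the z axis of stand_mid, either way round below 0.12 rad and value of joint dial above 2.2 rad and linear speed of canister below 0.02 m/s and angle between bowl's own z axis and vertical below 0.1 rad); the robot touches nothing.
It fails at once if a bystander was moved more than 30 mm (distance of any of preserve, tin, carton, cleaner, brush, bung from where it was at the start of the episode above 0.03 m).
It fails at once if the bowl was shoved more than 40 mm (distance of bowl from where it was at the start of the episode above 0.04 m).
It also fails if it takes over 72 s, if anything falls off the work surface, if the arm or the gripper's body presses on something with over 40 N, if the wrist force passes 120 N, or if a joint passes its speed limit or range.

ROBOT

A 6-joint arm with a two-finger parallel gripper is mounted at the origin on the work surface. World frame = base frame: x ahead of the robot, y to its left, z up, the work surface at z = 0. Lengths are in m, angles in rad, forces in N, time in s.
With the tool pointing down it reaches from about 0.25 to 0.8 m from the base axis. Payload 8.5 kg.
Tool frame: the origin (TCP) lies at the very end of the fingers, on their centre line; the grasp point (between the pads) lies 19 mm behind it; z points along the fingers, y is the line along which they close (so a half turn about z gives the same grasp; the last joint's range is limited). The gripper opens to 85 mm and grips with 20 to 120 N. Pads are 22 mm wide; open, the fingers measure 114 mm over their backs; the gripper's body (76 mm by 85 mm) begins 54 mm behind the grasp point. The pads swing forward as they close: fully open they stand 13 mm farther back than shut.
Start: joints at [1.133, 0.238, -0.013, 1.319, 0, 1.571], TCP at [0.223, 0.475, 0.231] pointing down, gripper open.
Joint ranges: [-2.66, 2.66], [-1.03, 1.9], [-1.14, 1.46], [-1.82, 2.27], [-1.45, 1.34], [-3.14, 3.14]. Speed limits (rad/s): [2.22, 2.22, 2.79, 3.14, 3.14, 3.14].

INTERFACE

Orientations are given as a unit quaternion [w, x, y, z].
In Python, from station import manip, imaging gives the robot as it stands.
- The arm moves only by the tool jog_arm, never from a script. Its argument "motion" is a list of rows, each an object of numbers: "x", "y", "z": the shift along the tool's x, y, z in units of 25 cm (1.0 is 25 cm); "ax", "ay", "az": the turn, a rotation vector about the tool's x, y, z in units of 2 rad (1.0 is 2 rad). A call has 1 to 20 rows; each row shifts and turns the commanded pose from where the row before left it, along the tool's axes as they then stand; what a row does not reach is not made up. A row lasts 1/10 s, in which the tool goes at most 50 mm and 8.59 degrees, less where a joint would pass 70% of its speed; a pose out of reach is approached as far as the arm can. A call with a number of a shift or a turn outside -1 to 1 is refused whole. A call with a gripper value outside its range is refused whole. "hand" is the opening, from -1 (shut) to 1 (fully open), so that 0 is half open, set as the call begins (left out, the last holds). The fingers move at their own pace and stop on an object; "squeeze" is the grip in N (left out, the last holds). Time passes only in rows, so rows that do not move let the fingers close. It gives the time, the measured TCP pose, the force, the opening and the grip force at its end, in the units of the state.
- manip.sense(): the state, without advancing time (a new reading comes with each control period).
- imaging.get_image(name): name is "side" or "top" or "wrist"; returns a dict with "image" (480x640x3 uint8, red, green, blue), "camera_matrix" (3x3 intrinsics, pixels), "extrinsics" (4x4, takes a point from world to camera coordinates). Camera axes: x right, y down, z forward; pixel columns grow to the right and rows downward; lengths in m; the calibration is good to about 2 mm. A picture is of the moment at which its call begins. There is no depth.
- manip.close_job(): hands the job in; it is judged then, once.
Trained networks look in the newest picture that a camera, given by its name, has taken for a name from the list of things; names that differ only in an ending like _2 or _b are one class to them, and where a whole thing is asked for, a point or a joint stands for the part that bears it (a point fixed in the world has none). Each returns a list of dicts, best first, with "confidence" (0 to 1); they miss things now and then, are a little off and sometimes report something else, mostly with a low value. They report only what shows in the picture. A call takes as long as a camera call. They do not tell look-alikes from the thing itself.
- imaging.spot_in(camera, query): "location" ([column, row] as shares, 0 to 1, of the picture: columns of its width, rows of its height, amid what is visible of it).
- imaging.pinpoint(camera, query): "location" ([column, row] as shares, 0 to 1, of the picture: columns of its width, rows of its height: a listed point, or the origin of a listed thing).
The state is a dict: "t": time; "q": joint angles; "qd": joint speeds; "joint_efforts": joint torques, N m; "tool_pos": TCP position; "tool_rot": TCP orientation; "contact_force": force on the tool from outside, world axes, zero at the start; "ft_torque": the same for the moment, N m; "width": finger opening in m; "gripper_force": force on a finger pad.
Only numpy, scipy, OpenCV 4.12 (cv2) and the standard library are available. Lean on these libraries where they do the work, as an engineer would, in place of code of your own. Each camera call takes 0.05 s, during which the arm holds its last target. There are 200 camera calls.

## Working session

There is one attempt and no reset: what is moved stays moved. The work goes in short steps, Python scripts to look and compute and a tool call to move; the robot and the scene stay as the last step left them, time stands still between calls to the robot, and variables do not carry over. Pictures are saved under pics/ and viewed, at most 10 in all, crops included, and the job is handed in when it is done.

Besides the shell and the picture viewer there is one more tool, called after "Call:" as a command line: name --argument value ..., lists and objects as JSON in quotes. jog_arm: Moves the arm, as the interface text tells. Its arguments: {"type":"object","properties":{"motion":{"type":"array","items":{"type":"object","properties":{"x":{"type":"number"},"y":{"type":"number"},"z":{"type":"number"},"ax":{"type":"number"},"ay":{"type":"number"},"az":{"type":"number"}}}},"hand":{"type":"number"},"squeeze":{"type":"number"}},"required":["motion"]}

```bash
ls; mkdir -p pics; cat > h.py <<'E'
import numpy as np, cv2
from station import manip, imaging
def cam(n):
    d=imaging.get_image(n); return d
def save(d,f): cv2.imwrite(f,cv2.cvtColor(d['image'],cv2.COLOR_RGB2BGR))
E
python3 - <<'E'
from h import *
a=cam('side'); b=cam('top')
im=np.hstack([a['image'],b['image']])
im=cv2.resize(im,(800,300),interpolation=cv2.INTER_AREA)
cv2.imwrite('pics/a.png',np.vstack([im])[:,:,::-1])
np.savez('cams.npz',s=a['image'],t=b['image'],Ks=a['camera_matrix'],Kt=b['camera_matrix'],Es=a['extrinsics'],Et=b['extrinsics'])
v=np.vstack([cv2.resize(x['image'],(400,300),interpolation=cv2.INTER_AREA) for x in (a,b)])
big=np.vstack([a['image'],b['image']])
save(a,'pics/side0.png');save(b,'pics/top0.png')
print({k:(np.round(v,3) if not isinstance(v,float) else v) for k,v in manip.sense().items()})
for q in ['canister_mid','dial_bar','stand_mid','stand','bowl','canister','dial','preserve','tin','carton','cleaner','brush','bung']:
  for c in ['side','top']:
    print(q,c,[(np.round(np.array(r['location'])*[640,480],0).tolist(),round(r['confidence'],2)) for r in imaging.pinpoint(c,q)[:4]])
print(np.round(a['extrinsics'],3),np.round(b['extrinsics'],3),a['camera_matrix'])
E
```

```text
pics
{'t': 0.1, 'q': array([ 1.133,  0.239, -0.014,  1.319,  0.   ,  1.571]), 'qd': array([ 0.002,  0.001,  0.001, -0.   ,  0.   , -0.002]), 'joint_efforts': array([-1.0000e-03, -5.3972e+01,  3.4700e+01,  1.3000e-02, -0.0000e+00,
        0.0000e+00]), 'tool_pos': array([0.222, 0.475, 0.231]), 'tool_rot': array([-0.   ,  0.217,  0.976, -0.001]), 'contact_force': array([ 0.114, -0.564,  0.259]), 'ft_torque': array([-0.007,  0.008, -0.015]), 'gripper_force': 0.0, 'width': 0.0857587263536956}
canister_mid side [([421.0, 347.0], 0.98), ([406.0, 242.0], 0.76), ([342.0, 244.0], 0.71), ([283.0, 313.0], 0.7)]
canister_mid top [([366.0, 171.0], 0.94), ([355.0, 332.0], 0.88), ([461.0, 271.0], 0.86), ([341.0, 243.0], 0.6)]
dial_bar side [([420.0, 318.0], 0.51), ([382.0, 241.0], 0.47), ([294.0, 291.0], 0.45)]
dial_bar top [([344.0, 190.0], 0.64), ([338.0, 307.0], 0.5), ([351.0, 257.0], 0.49), ([442.0, 249.0], 0.47)]
stand_mid side [([342.0, 246.0], 0.65), ([252.0, 263.0], 0.54), ([338.0, 273.0], 0.41)]
stand_mid top [([345.0, 243.0], 0.74)]
stand side [([337.0, 276.0], 0.62)]
stand top [([344.0, 251.0], 0.73), ([343.0, 241.0], 0.5)]
bowl side [([249.0, 220.0], 0.8), ([241.0, 187.0], 0.56)]
bowl top [([223.0, 261.0], 0.84), ([416.0, 221.0], 0.61)]
canister side [([275.0, 335.0], 0.93), ([426.0, 245.0], 0.78), ([352.0, 250.0], 0.75), ([425.0, 366.0], 0.65)]
canister top [([474.0, 291.0], 0.94), ([368.0, 354.0], 0.72), ([379.0, 155.0], 0.7), ([336.0, 229.0], 0.59)]Traceback (most recent call last):
  File "<stdin>", line 13, in <module>
ValueError: it knows: bowl, brush, bung, canister, canister_mid, carton, cleaner, dial_bar, marble0_center, marble1_center, marble2_center, marble3_center, marble4_center, preserve, stand, stand_mid, tin
```

View pics/side0.png

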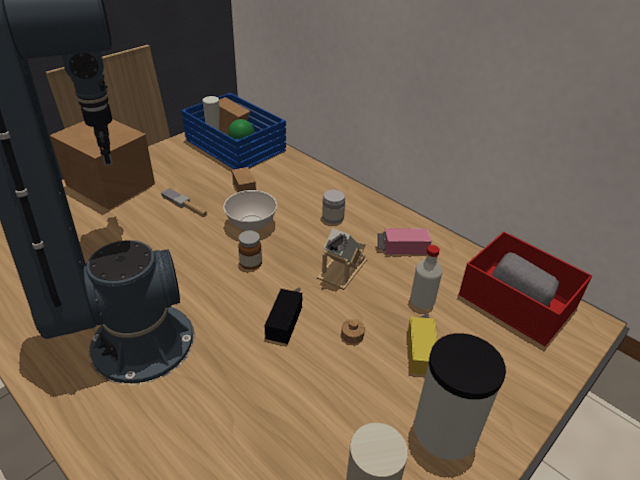

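View pics/top0.png

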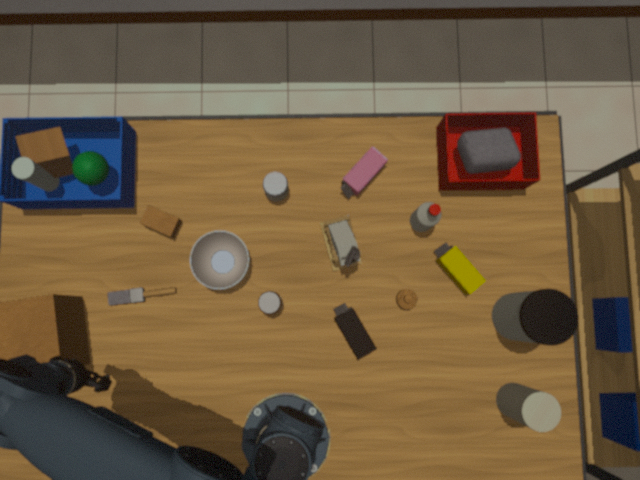

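Candidates by side/top pixel: white canister in the plywood stand (342,244)/(343,243), the target. Look-alikes: black (283,313)/(355,332), pink (406,242)/(366,171) and yellow (421,347)/(461,271), all lying on the board. The bowl is at (249,213)/(220,261). I'll check with a close crop and triangulate.

```bash
cat >> h.py <<'E'
def tri(obs):
    A=[]
    for K,E,(u,v) in obs:
        P=K@E[:3]; A+= [u*P[2]-P[0], v*P[2]-P[1]]
    X=np.linalg.svd(np.array(A))[2][-1]; return X[:3]/X[3]
def plane(K,E,uv,z):
    R=E[:3,:3];c=-R.T@E[:3,3]; d=R.T@np.linalg.inv(K)@[uv[0],uv[1],1]; return c+d*(z-c[2])/d[2]
def proj(K,E,X):
    p=K@(E[:3,:3]@np.asarray(X)+E[:3,3]); return p[:2]/p[2]
E
python3 - <<'E'
from h import *
c=np.load('cams.npz');S=(c['Ks'],c['Es']);T=(c['Kt'],c['Et'])
pt=lambda s,t: np.round(tri([(*S,s),(*T,t)]),3)
print(S[0],T[0],np.round(S[1],3),np.round(T[1],3))
print('mid',pt((342,244),(341,243)),'stand_mid',pt((342,246),(345,243)),'stand',pt((337,276),(344,251)),'bar',pt((342,240),(351,257)),'bowl',pt((249,220),(223,261)))
for n,s,t in [('jar',0,(269,303)),('tin',0,(275,186)),('bung',0,(406,299)),('cleaner',0,(428,214)),('carton',0,(161,221)),('brush',0,(140,296)),('bowl',0,(220,261))]:
    print(n,np.round(plane(*T,t,0.05),3))
a=cv2.resize(c['s'][205:295,285:405],(480,360),interpolation=cv2.INTER_CUBIC)
b=cv2.resize(c['t'][195:285,285:405],(480,360),interpolation=cv2.INTER_CUBIC)
im=np.hstack([a,b]);cv2.imwrite('pics/crop.png',cv2.resize(im,(800,300))[:,:,::-1])
E
```

```text
[[532.76699872   0.         313.90222963]
 [  0.         532.76699872 229.8765133 ]
 [  0.           0.           1.        ]] [[561.64272831   0.         304.55765124]
 [  0.         561.64272831 246.33477966]
 [  0.           0.           1.        ]] [[ 0.701 -0.713  0.023 -0.431]
 [-0.432 -0.449 -0.782  0.283]
 [ 0.568  0.538 -0.623  1.348]
 [ 0.     0.     0.     1.   ]] [[-1.300e-02 -1.000e+00 -0.000e+00 -5.500e-02]
 [-9.930e-01  1.300e-02 -1.180e-01  5.550e-01]
 [ 1.180e-01 -1.000e-03 -9.930e-01  1.616e+00]
 [ 0.000e+00  0.000e+00  0.000e+00  1.000e+00]]
mid [ 0.555 -0.166  0.099] stand_mid [ 0.552 -0.175  0.099] stand [ 0.54  -0.177 -0.007] bar [ 0.513 -0.192  0.152] bowl [0.511 0.183 0.016]
jar [0.389 0.042 0.05 ]
tin [0.732 0.022 0.05 ]
bung [ 0.396 -0.352  0.05 ]
cleaner [ 0.642 -0.425  0.05 ]
carton [0.632 0.356 0.05 ]
brush [0.414 0.413 0.05 ]
bowl [0.512 0.183 0.05 ]
```

View pics/crop.png

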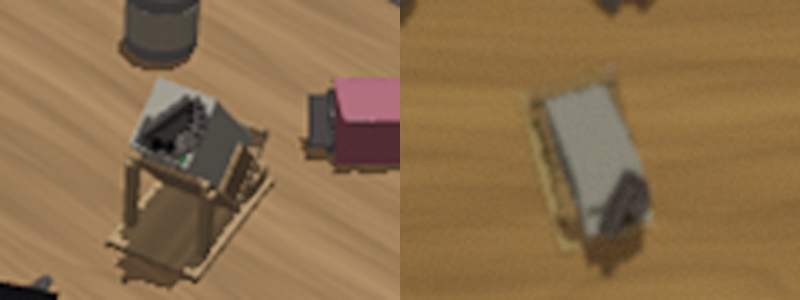

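The crop confirms it: the white canister in the plywood stand, grey dial up, leans towards the robot and a bit to its right (-y). Next I'll move the wrist camera to look down its axis.

```bash
cat >> h.py <<'E'
from scipy.spatial.transform import Rotation as Ro
def state():
    s=manip.sense(); q=np.array(s['tool_rot']); return np.array(s['tool_pos']),Ro.from_quat(q[[1,2,3,0]]),s
def rows(p,R,pt,Rt,n=None,dec=4):
    """n identical rows taking (p,R) to (pt,Rt); returns row, n, end pose"""
    w=(R.inv()*Rt).as_rotvec(); D=R.inv().apply(pt-p)
    if n is None: n=int(np.ceil(max(np.linalg.norm(w)/.145,np.linalg.norm(D)/.045,1)))
    M=sum(Ro.from_rotvec(w*k/n).as_matrix() for k in range(n))
    r=np.round(np.r_[np.linalg.solve(M,D)/.25,w/n/2],dec)
    a,B=p.copy(),R
    for _ in range(n): a=a+B.apply(r[:3]*.25); B=B*Ro.from_rotvec(r[3:]*2)
    print(n,'x',dict(zip(['x','y','z','ax','ay','az'],r.tolist())),'end',np.round(a,4),'err mm/deg',np.round(1e3*(a-pt),1),round(np.degrees((B.inv()*Rt).magnitude()),2))
    return a,B
def canR(phi,tilt=40):
    t=np.radians(tilt);f=np.radians(phi); l=np.array([-np.cos(f),-np.sin(f),0]);u=np.array([0,0,1.])
    z=np.sin(t)*l+np.cos(t)*u; x=-np.cos(t)*l+np.sin(t)*u
    return np.c_[x,np.cross(z,x),z]
E
python3 - <<'E'
from h import *
d=cam('wrist'); E=d['extrinsics']; p,R,s=state()
Rc=E[:3,:3].T; c=-Rc@E[:3,3]
print('cam in tool',R.inv().apply(c-p),'\n',np.round(R.inv().as_matrix()@Rc,3)); print(d['camera_matrix'])
C=canR(20); bar=np.array([.553,-.17,.09])+.0825*C[:,2]; print(bar)
z=-C[:,2]; y=np.array([.1,0,1]) ; 
y=C[:,0]-0; y/=np.linalg.norm(y)
for sgn in (1,-1):
  Rt=Ro.from_matrix(np.c_[np.cross(sgn*y,z),sgn*y,z])
  rows(p,R,bar-.17*z,Rt)
E
```

```text
cam in tool [ 0.08395489  0.00053304 -0.14220206] 
 [[ 0.    -0.946 -0.324]
 [ 1.     0.    -0.001]
 [ 0.001 -0.324  0.946]]
[[424.5419837    0.         321.95552305]
 [  0.         424.5419837  239.73456776]
 [  0.           0.           1.        ]]
[ 0.50316812 -0.18813732  0.15319867]
17 x {'x': -0.1526, 'y': -0.0814, 'z': -0.0334, 'ax': -0.0195, 'ay': -0.008, 'az': 0.0221} end [ 0.4005 -0.2258  0.2829] err mm/deg [-0.  -0.3 -0.6] 0.11
17 x {'x': 0.0817, 'y': -0.1973, 'z': 0.0402, 'ax': 0.0099, 'ay': -0.024, 'az': -0.0659} end [ 0.4009 -0.2253  0.2833] err mm/deg [ 0.4  0.2 -0.1] 0.06
```

Call:
jog_arm --motion '[{"x": -0.153, "y": -0.081, "z": -0.033, "ax": -0.0195, "ay": -0.008, "az": 0.022}, {"x": -0.153, "y": -0.081, "z": -0.033, "ax": -0.0195, "ay": -0.008, "az": 0.022}, {"x": -0.153, "y": -0.081, "z": -0.033, "ax": -0.0195, "ay": -0.008, "az": 0.022}, {"x": -0.153, "y": -0.081, "z": -0.033, "ax": -0.0195, "ay": -0.008, "az": 0.022}, {"x": -0.153, "y": -0.081, "z": -0.033, "ax": -0.0195, "ay": -0.008, "az": 0.022}, {"x": -0.153, "y": -0.081, "z": -0.033, "ax": -0.0195, "ay": -0.008, "az": 0.022}, {"x": -0.153, "y": -0.081, "z": -0.033, "ax": -0.0195, "ay": -0.008, "az": 0.022}, {"x": -0.153, "y": -0.081, "z": -0.033, "ax": -0.0195, "ay": -0.008, "az": 0.022}, {"x": -0.153, "y": -0.081, "z": -0.033, "ax": -0.0195, "ay": -0.008, "az": 0.022}, {"x": -0.153, "y": -0.081, "z": -0.033, "ax": -0.0195, "ay": -0.008, "az": 0.022}, {"x": -0.153, "y": -0.081, "z": -0.033, "ax": -0.0195, "ay": -0.008, "az": 0.022}, {"x": -0.153, "y": -0.081, "z": -0.033, "ax": -0.0195, "ay": -0.008, "az": 0.022}, {"x": -0.153, "y": -0.081, "z": -0.033, "ax": -0.0195, "ay": -0.008, "az": 0.022}, {"x": -0.153, "y": -0.081, "z": -0.033, "ax": -0.0195, "ay": -0.008, "az": 0.022}, {"x": -0.153, "y": -0.081, "z": -0.033, "ax": -0.0195, "ay": -0.008, "az": 0.022}, {"x": -0.153, "y": -0.081, "z": -0.033, "ax": -0.0195, "ay": -0.008, "az": 0.022}, {"x": -0.153, "y": -0.081, "z": -0.033, "ax": -0.0195, "ay": -0.008, "az": 0.022}, {}]' --hand 1

```text
schema error: expected keys x, y, z, ax, ay, az
```

```bash
python3 - <<'E'
from h import *
d=cam('wrist'); save(d,'pics/w1.png'); p,R,s=state(); print(np.round(s['q'],3),p,s['t'])
np.savez('w1.npz',i=d['image'],K=d['camera_matrix'],E=d['extrinsics'])
for q in ['canister_mid','dial_bar','stand_mid','stand','canister']:
    print(q,[(np.round(np.array(r['location'])*[640,480],0).tolist(),round(r['confidence'],2)) for r in imaging.pinpoint('wrist',q)[:3]])
C=canR(20); M=np.array([.553,-.17,.09])
print(np.round(proj(d['camera_matrix'],d['extrinsics'],M)),np.round(proj(d['camera_matrix'],d['extrinsics'],M+.0825*C[:,2])))
E
```

```text
[ 1.133  0.238 -0.014  1.319  0.     1.571] [0.22254419 0.47544943 0.23130367] 0.8
canister_mid []
dial_bar []
stand_mid []
stand []
canister []
[-70. 706.] [-178.  773.]
```

View pics/w1.png

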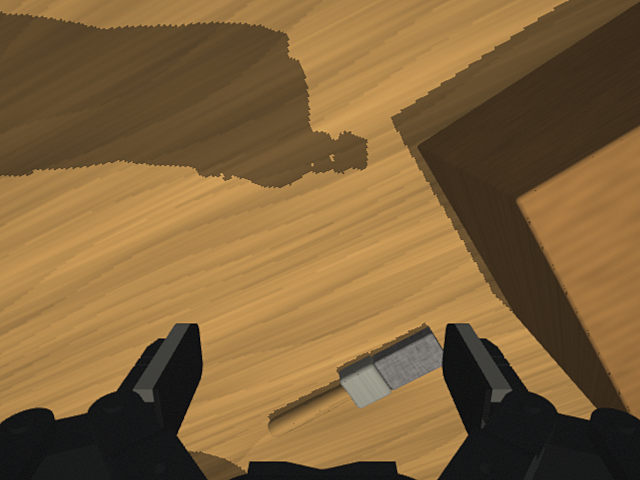

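The move was refused because the empty row lacked keys, so this picture only shows the start view: brush at (390,370), box on the right. I'll resend the move with every key filled in.

Call:
jog_arm --motion '[{"x": -0.153, "y": -0.081, "z": -0.033, "ax": -0.0195, "ay": -0.008, "az": 0.022}, {"x": -0.153, "y": -0.081, "z": -0.033, "ax": -0.0195, "ay": -0.008, "az": 0.022}, {"x": -0.153, "y": -0.081, "z": -0.033, "ax": -0.0195, "ay": -0.008, "az": 0.022}, {"x": -0.153, "y": -0.081, "z": -0.033, "ax": -0.0195, "ay": -0.008, "az": 0.022}, {"x": -0.153, "y": -0.081, "z": -0.033, "ax": -0.0195, "ay": -0.008, "az": 0.022}, {"x": -0.153, "y": -0.081, "z": -0.033, "ax": -0.0195, "ay": -0.008, "az": 0.022}, {"x": -0.153, "y": -0.081, "z": -0.033, "ax": -0.0195, "ay": -0.008, "az": 0.022}, {"x": -0.153, "y": -0.081, "z": -0.033, "ax": -0.0195, "ay": -0.008, "az": 0.022}, {"x": -0.153, "y": -0.081, "z": -0.033, "ax": -0.0195, "ay": -0.008, "az": 0.022}, {"x": -0.153, "y": -0.081, "z": -0.033, "ax": -0.0195, "ay": -0.008, "az": 0.022}, {"x": -0.153, "y": -0.081, "z": -0.033, "ax": -0.0195, "ay": -0.008, "az": 0.022}, {"x": -0.153, "y": -0.081, "z": -0.033, "ax": -0.0195, "ay": -0.008, "az": 0.022}, {"x": -0.153, "y": -0.081, "z": -0.033, "ax": -0.0195, "ay": -0.008, "az": 0.022}, {"x": -0.153, "y": -0.081, "z": -0.033, "ax": -0.0195, "ay": -0.008, "az": 0.022}, {"x": -0.153, "y": -0.081, "z": -0.033, "ax": -0.0195, "ay": -0.008, "az": 0.022}, {"x": -0.153, "y": -0.081, "z": -0.033, "ax": -0.0195, "ay": -0.008, "az": 0.022}, {"x": -0.153, "y": -0.081, "z": -0.033, "ax": -0.0195, "ay": -0.008, "az": 0.022}, {"x": 0, "y": 0, "z": 0, "ax": 0, "ay": 0, "az": 0}]' --hand 1

```text
t: 2.85
tool_pos: [0.4037, -0.2262, 0.2812]
tool_rot: [0.195, 0.54, 0.77, 0.279]
contact_force: [-0.2, 0.2, 0.5]
width: 0.0853
gripper_force: 0.0
```

```bash
python3 - <<'E'
from h import *
d=cam('wrist'); save(d,'pics/w2.png'); p,R,s=state(); print(np.round(s['q'],3),p,s['t'])
np.savez('w1.npz',i=d['image'],K=d['camera_matrix'],E=d['extrinsics'])
for q in ['canister_mid','dial_bar','stand_mid','stand','canister']:
    print(q,[(np.round(np.array(r['location'])*[640,480],0).tolist(),round(r['confidence'],2)) for r in imaging.pinpoint('wrist',q)[:3]])
C=canR(20); M=np.array([.553,-.17,.09])
print(np.round(proj(d['camera_matrix'],d['extrinsics'],M)),np.round(proj(d['camera_matrix'],d['extrinsics'],M+.0825*C[:,2])))
E
```

```text
[-0.925 -0.083 -0.435  0.983  0.659  0.376] [ 0.40395444 -0.22404026  0.28156499] 2.9
canister_mid [([398.0, 264.0], 0.88), ([324.0, 191.0], 0.7)]
dial_bar [([91.0, 116.0], 0.97), ([204.0, 439.0], 0.97), ([381.0, 222.0], 0.85)]
stand_mid []
stand [([258.0, 175.0], 0.72)]
canister [([407.0, 295.0], 0.85), ([319.0, 181.0], 0.78), ([308.0, 172.0], 0.66)]
[322. 188.] [322. 210.]
```

View pics/w2.png

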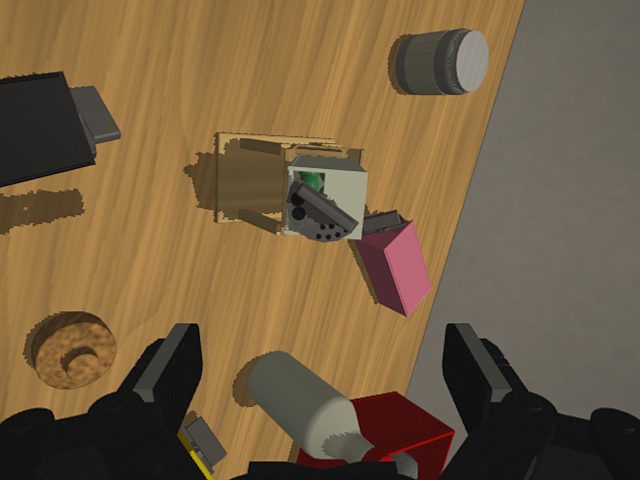

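The wrist view shows the white lid at (325,203) and the bar running from (293,187) to (356,234). A green gap (cut-out/mouth area) shows at (310,180). I'll zoom in for the corners.

```bash
python3 - <<'E'
from h import *
i=np.load('w1.npz')['i'][125:245,210:380]
cv2.imwrite('pics/w2c.png',cv2.resize(i,None,fx=4.7,fy=4.7,interpolation=cv2.INTER_CUBIC)[:,:,::-1])
E
```

```text
(no output)
```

View pics/w2c.png

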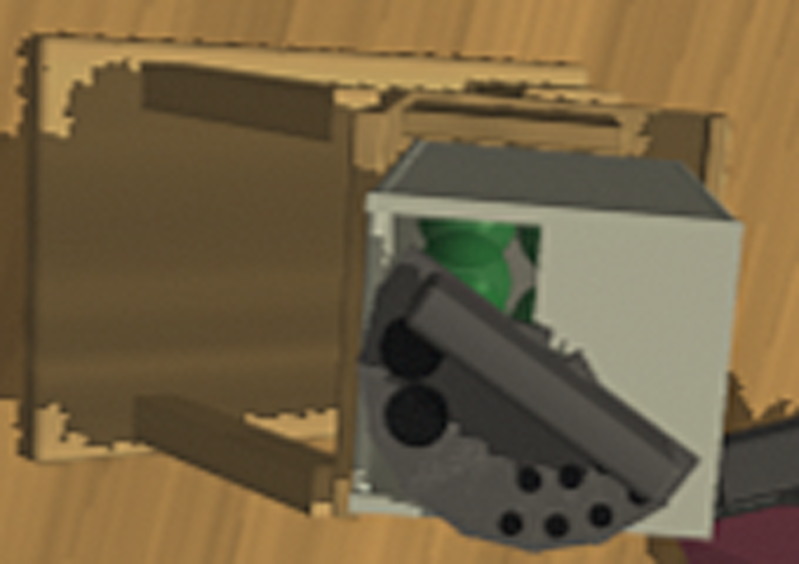

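```bash
cat > fit.py <<'E'
from h import *
from scipy.optimize import least_squares
w=np.load('w1.npz');K,E=w['K'],w['E']
cr=lambda u,v:((u+.5)/4.7-.5+210,(v+.5)/4.7-.5+125)
obs=[((-31,27),cr(368,196)),((31,27),cr(742,222)),((31,-27),cr(714,538)),((-31,-27),cr(349,511))]
def model(q,h):
    C=canR(q[2]); U=np.array([q[0],q[1],.04])
    return [proj(K,E,U+C@np.array([a/1e3,b/1e3,h])) for (a,b),_ in obs]
for h in (.130,.1335,None):
    f=lambda q:(np.array(model(q,h or q[3]))-[o for _,o in obs]).ravel()
    s=least_squares(f,[.595,-.155,20]+([.13] if h is None else []),x_scale=[.01,.01,1]+([.01] if h is None else []))
    print(h,np.round(s.x,4),'rms',np.sqrt(np.mean(s.fun**2)),np.round(s.fun,1)); 
    q=s.x;C=canR(q[2]);U=np.array([q[0],q[1],.04]);print('mid',np.round(U+.065*C[:,2],4),'stand o',np.round(U[:2]-.06*np.array([np.cos(np.radians(q[2])),np.sin(np.radians(q[2]))]),4),'bar',np.round(U+.1475*C[:,2],4))
    for a in (-30,-35,-40):
        d=np.array([np.cos(np.radians(a)),np.sin(np.radians(a)),0])*.025
        print(a,[np.round((proj(K,E,U+C@(np.array([0,0,.1575])+k*d))-[210,125]+.5)*4.7-.5) for k in(-1,1)])
E
python3 fit.py
```

```text
0.13 [ 0.5975 -0.1617 14.5903] rms 0.39171061472809937 [ 0.  -0.1 -0.1  0.2 -0.8 -0.3  0.7  0.1]
mid [ 0.557  -0.1722  0.0898] stand o [ 0.5394 -0.1768] bar [ 0.5057 -0.1856  0.153 ]
-30 [array([410., 313.]), array([675., 490.])]
-35 [array([418., 301.]), array([667., 501.])]
-40 [array([427., 291.]), array([657., 511.])]
0.1335 [ 0.5973 -0.1611 14.6408] rms 0.335493586703935 [-0.3 -0.4  0.4 -0.1 -0.3  0.1  0.3  0.5]
mid [ 0.5568 -0.1716  0.0898] stand o [ 0.5392 -0.1762] bar [ 0.5055 -0.185   0.153 ]
-30 [array([410., 309.]), array([676., 486.])]
-35 [array([418., 298.]), array([667., 497.])]
-40 [array([428., 287.]), array([658., 507.])]
None [ 0.5973 -0.1613 14.6224  0.1322] rms 0.3037826554632727 [-0.2 -0.3  0.3  0.  -0.5 -0.1  0.4  0.3]
mid [ 0.5569 -0.1718  0.0898] stand o [ 0.5393 -0.1764] bar [ 0.5056 -0.1852  0.153 ]
-30 [array([410., 310.]), array([675., 487.])]
-35 [array([418., 299.]), array([667., 498.])]
-40 [array([427., 288.]), array([658., 508.])]
```

```bash
cat >> h.py <<'E'
PHI=14.62; CR=canR(PHI); U0=np.array([.5973,-.1613,.04])
def gR(ang,tilt=40):  # tool pointing along -can z, tool y at ang (deg) in can xy
    a=np.radians(ang); y=CR@[np.cos(a),np.sin(a),0]; z=-CR[:,2]
    return Ro.from_matrix(np.c_[np.cross(y,z),y,z])
def P(x,y,z): return U0+CR@np.array([x,y,z])
E
python3 - <<'E'
from h import *
p,R,s=state()
a,B=rows(p,R,P(0,0,.187),gR(-122.5))
rows(a,B,P(0,0,.1397),gR(-122.5),4)
E
```

```text
16 x {'x': -0.0003, 'y': -0.0016, 'z': 0.0321, 'ax': -0.0023, 'ay': -0.0011, 'az': 0.0693} end [ 0.4811 -0.1916  0.1832] err mm/deg [ 0.1  0.1 -0.1] 0.04
4 x {'x': -0.0001, 'y': 0.0001, 'z': 0.0472, 'ax': -0.0, 'ay': -0.0001, 'az': 0.0} end [ 0.5104 -0.184   0.147 ] err mm/deg [-0.   0.  -0.1] 0.02
```

Call:
jog_arm --motion '[{"x": 0, "y": -0.0016, "z": 0.032, "ax": -0.0023, "ay": -0.0011, "az": 0.0693}, {"x": 0, "y": -0.0016, "z": 0.032, "ax": -0.0023, "ay": -0.0011, "az": 0.0693}, {"x": 0, "y": -0.0016, "z": 0.032, "ax": -0.0023, "ay": -0.0011, "az": 0.0693}, {"x": 0, "y": -0.0016, "z": 0.032, "ax": -0.0023, "ay": -0.0011, "az": 0.0693}, {"x": 0, "y": -0.0016, "z": 0.032, "ax": -0.0023, "ay": -0.0011, "az": 0.0693}, {"x": 0, "y": -0.0016, "z": 0.032, "ax": -0.0023, "ay": -0.0011, "az": 0.0693}, {"x": 0, "y": -0.0016, "z": 0.032, "ax": -0.0023, "ay": -0.0011, "az": 0.0693}, {"x": 0, "y": -0.0016, "z": 0.032, "ax": -0.0023, "ay": -0.0011, "az": 0.0693}, {"x": 0, "y": -0.0016, "z": 0.032, "ax": -0.0023, "ay": -0.0011, "az": 0.0693}, {"x": 0, "y": -0.0016, "z": 0.032, "ax": -0.0023, "ay": -0.0011, "az": 0.0693}, {"x": 0, "y": -0.0016, "z": 0.032, "ax": -0.0023, "ay": -0.0011, "az": 0.0693}, {"x": 0, "y": -0.0016, "z": 0.032, "ax": -0.0023, "ay": -0.0011, "az": 0.0693}, {"x": 0, "y": -0.0016, "z": 0.032, "ax": -0.0023, "ay": -0.0011, "az": 0.0693}, {"x": 0, "y": -0.0016, "z": 0.032, "ax": -0.0023, "ay": -0.0011, "az": 0.0693}, {"x": 0, "y": -0.0016, "z": 0.032, "ax": -0.0023, "ay": -0.0011, "az": 0.0693}, {"x": 0, "y": -0.0016, "z": 0.032, "ax": -0.0023, "ay": -0.0011, "az": 0.0693}, {"x": 0, "y": 0, "z": 0, "ax": 0, "ay": 0, "az": 0}]' --hand 1

```text
t: 4.85
tool_pos: [0.4814, -0.1904, 0.1835]
tool_rot: [-0.138, 0.928, -0.147, 0.313]
contact_force: [0.1, 0.0, 0.1]
width: 0.0855
gripper_force: 0.0
```

```bash
python3 - <<'E'
from h import *
d=cam('wrist'); save(d,'pics/w3.png'); p,R,s=state(); print(np.round(s['q'],3),p,s['t'],np.degrees((R.inv()*gR(-122.5)).as_rotvec()))
K,E=d['camera_matrix'],d['extrinsics']
for a in (-29,-32.5,-36):
    v=np.array([np.cos(np.radians(a)),np.sin(np.radians(a))])*.025
    print(a,[np.round(proj(K,E,P(*(k*v),.1575))) for k in (-1,1)])
rows(p,R,P(0,0,.1397),gR(-122.5),4)
E
```

```text
[-0.692 -0.02  -0.683  0.453  0.55   2.888] [ 0.48130591 -0.19074086  0.18382914] 4.9 [-0.06533801 -0.00265828  0.18961692]
-29 [array([329., 340.]), array([322., 238.])]
-32.5 [array([325., 340.]), array([326., 238.])]
-36 [array([322., 340.]), array([329., 238.])]
4 x {'x': -0.0002, 'y': 0.0011, 'z': 0.0474, 'ax': -0.0001, 'ay': -0.0, 'az': 0.0004} end [ 0.5104 -0.184   0.147 ] err mm/deg [0. 0. 0.] 0.02
```

View pics/w3.png

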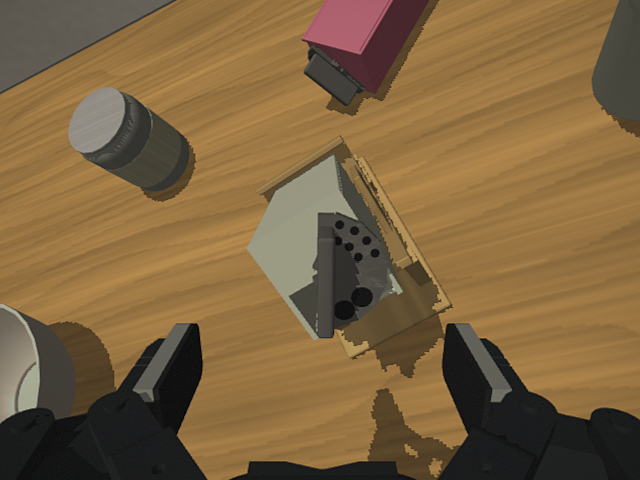

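The picture shows the bar vertical at column 326, centred between the fingers. I'll descend and close gently.

Call:
jog_arm --motion '[{"x": 0, "y": 0.001, "z": 0.0475, "ax": 0, "ay": 0, "az": 0.0004}, {"x": 0, "y": 0.001, "z": 0.0475, "ax": 0, "ay": 0, "az": 0.0004}, {"x": 0, "y": 0.001, "z": 0.0475, "ax": 0, "ay": 0, "az": 0.0004}, {"x": 0, "y": 0.001, "z": 0.0475, "ax": 0, "ay": 0, "az": 0.0004}, {"x": 0, "y": 0, "z": 0, "ax": 0, "ay": 0, "az": 0}]' --hand 1

```text
t: 5.4
tool_pos: [0.5105, -0.1847, 0.1464]
tool_rot: [-0.137, 0.928, -0.146, 0.313]
contact_force: [-0.2, 0.0, -0.4]
width: 0.085
gripper_force: 0.0
```

Call:
jog_arm --motion '[{"x": 0, "y": 0, "z": 0, "ax": 0, "ay": 0, "az": 0}, {"x": 0, "y": 0, "z": 0, "ax": 0, "ay": 0, "az": 0}, {"x": 0, "y": 0, "z": 0, "ax": 0, "ay": 0, "az": 0}, {"x": 0, "y": 0, "z": 0, "ax": 0, "ay": 0, "az": 0}, {"x": 0, "y": 0, "z": 0, "ax": 0, "ay": 0, "az": 0}, {"x": 0, "y": 0, "z": 0, "ax": 0, "ay": 0, "az": 0}, {"x": 0, "y": 0, "z": 0, "ax": 0, "ay": 0, "az": 0}, {"x": 0, "y": 0, "z": 0, "ax": 0, "ay": 0, "az": 0}]' --hand -1 --squeeze 30

```text
t: 6.2
tool_pos: [0.5106, -0.1855, 0.1477]
tool_rot: [-0.138, 0.928, -0.148, 0.314]
contact_force: [-3.9, 2.4, 6.5]
width: 0.0075
gripper_force: 31.9
```

Call:
jog_arm --motion '[{"x": 0, "y": 0, "z": -0.004, "ax": 0, "ay": 0, "az": 0}, {"x": 0, "y": 0, "z": 0, "ax": 0, "ay": 0, "az": -0.06}, {"x": 0, "y": 0, "z": 0, "ax": 0, "ay": 0, "az": -0.06}, {"x": 0, "y": 0, "z": 0, "ax": 0, "ay": 0, "az": -0.06}, {"x": 0, "y": 0, "z": 0, "ax": 0, "ay": 0, "az": -0.06}, {"x": 0, "y": 0, "z": 0, "ax": 0, "ay": 0, "az": -0.06}, {"x": 0, "y": 0, "z": 0, "ax": 0, "ay": 0, "az": -0.06}, {"x": 0, "y": 0, "z": 0, "ax": 0, "ay": 0, "az": -0.06}, {"x": 0, "y": 0, "z": 0, "ax": 0, "ay": 0, "az": -0.06}, {"x": 0, "y": 0, "z": 0, "ax": 0, "ay": 0, "az": -0.06}, {"x": 0, "y": 0, "z": 0, "ax": 0, "ay": 0, "az": -0.06}, {"x": 0, "y": 0, "z": 0, "ax": 0, "ay": 0, "az": -0.06}, {"x": 0, "y": 0, "z": 0, "ax": 0, "ay": 0, "az": -0.06}, {"x": 0, "y": 0, "z": 0, "ax": 0, "ay": 0, "az": -0.06}, {"x": 0, "y": 0, "z": 0, "ax": 0, "ay": 0, "az": -0.06}, {"x": 0, "y": 0, "z": 0, "ax": 0, "ay": 0, "az": -0.06}, {"x": 0, "y": 0, "z": 0, "ax": 0, "ay": 0, "az": -0.06}, {"x": 0, "y": 0, "z": 0, "ax": 0, "ay": 0, "az": 0}]'

```text
t: 8.0
tool_pos: [0.5101, -0.1856, 0.1479]
tool_rot: [0.178, 0.653, 0.675, 0.292]
contact_force: [2.6, 2.7, -0.2]
width: 0.0074
gripper_force: 30.6
```

```bash
python3 - <<'E'
from h import *
p,R,s=state(); print(np.round(s['q'],3),p,s['t'],s['contact_force'],s['ft_torque'],s['width'],np.degrees((R.inv()*gR(0)).as_rotvec()))
E
```

```text
[-0.636  0.057 -0.725  0.303  0.524  1.034] [ 0.51006775 -0.18560729  0.1479058 ] 8.0 [ 2.59111769  2.69227893 -0.24609343] [ 0.28183304 -0.01793182  0.32302589] 0.007444901937790906 [  0.07851628   0.01692277 -12.66793032]
```

Call:
jog_arm --motion '[{"x": 0, "y": 0, "z": 0, "ax": 0, "ay": 0, "az": -0.03}, {"x": 0, "y": 0, "z": 0, "ax": 0, "ay": 0, "az": -0.03}, {"x": 0, "y": 0, "z": 0, "ax": 0, "ay": 0, "az": -0.03}, {"x": 0, "y": 0, "z": 0, "ax": 0, "ay": 0, "az": -0.03}, {"x": 0, "y": 0, "z": 0, "ax": 0, "ay": 0, "az": 0}, {"x": 0, "y": 0, "z": 0, "ax": 0, "ay": 0, "az": 0}]'

```text
t: 8.6
tool_pos: [0.51, -0.1855, 0.1479]
tool_rot: [0.211, 0.569, 0.747, 0.27]
contact_force: [3.3, 3.4, 0.6]
width: 0.007
gripper_force: 30.7
```

```bash
python3 - <<'E'
from h import *
p,R,s=state(); print(np.round(s['q'],3),p,s['t'],s['contact_force'],s['ft_torque'],CR[:,2]@s['ft_torque'],s['width'],np.degrees((R.inv()*gR(0)).as_rotvec()))
E
```

```text
[-0.636  0.057 -0.725  0.303  0.524  0.799] [ 0.50997219 -0.18554804  0.14786413] 8.6 [3.26529642 3.37582368 0.64099905] [ 0.72849392 -0.17277835  0.27007365] -0.21818420344130424 0.006982480556383356 [0.07124632 0.01754433 0.77127551]
```

Call:
jog_arm --motion '[{"x": 0, "y": 0, "z": 0, "ax": 0, "ay": 0, "az": -0.0175}, {"x": 0, "y": 0, "z": 0, "ax": 0, "ay": 0, "az": 0}, {"x": 0, "y": 0, "z": 0, "ax": 0, "ay": 0, "az": 0}]'

```text
t: 8.9
tool_pos: [0.5101, -0.1851, 0.1481]
tool_rot: [0.216, 0.556, 0.757, 0.266]
contact_force: [3.5, 6.3, 1.9]
width: 0.0076
gripper_force: 31.9
```

Call:
jog_arm --motion '[{"x": 0, "y": 0, "z": 0, "ax": 0, "ay": 0, "az": 0}, {"x": 0, "y": 0, "z": 0, "ax": 0, "ay": 0, "az": 0}, {"x": 0, "y": 0, "z": 0, "ax": 0, "ay": 0, "az": 0}, {"x": 0, "y": 0, "z": 0, "ax": 0, "ay": 0, "az": 0}, {"x": 0, "y": 0, "z": -0.04, "ax": 0, "ay": 0, "az": 0}, {"x": 0, "y": 0, "z": -0.16, "ax": 0, "ay": 0, "az": 0}, {"x": 0, "y": 0, "z": -0.16, "ax": 0, "ay": 0, "az": 0}, {"x": 0, "y": 0, "z": -0.08, "ax": 0, "ay": 0, "az": 0}, {"x": 0, "y": 0, "z": 0, "ax": 0, "ay": 0, "az": 0}]' --hand 1

```text
t: 9.8
tool_pos: [0.4411, -0.205, 0.2343]
tool_rot: [0.219, 0.555, 0.757, 0.265]
contact_force: [0.3, 0.4, -0.7]
width: 0.0853
gripper_force: 0.0
```

```bash
cat >> h.py <<'E'
BETA=25
def toolR(beta,phi=PHI):  # tool y = +y_can, tool z = down tilted beta deg towards lean side
    f=np.radians(phi);b=np.radians(beta);l=np.array([-np.cos(f),-np.sin(f),0]);z=np.cos(b)*np.array([0,0,-1.])+np.sin(b)*l
    y=np.array([-np.sin(f),np.cos(f),0]); return Ro.from_matrix(np.c_[np.cross(y,z),y,z])
E
python3 - <<'E'
from h import *
d=cam('wrist'); save(d,'pics/w4.png'); p,R,s=state(); print(np.round(s['q'],3),p,s['t'],np.degrees((R.inv()*gR(0)).as_rotvec()))
np.savez('w4.npz',i=d['image'],K=d['camera_matrix'],E=d['extrinsics'])
Rg=toolR(BETA); tz=Rg.as_matrix()[:,2]; print(Rg.as_matrix()[:,1]@CR[:,1])
G=P(.004,0,.095)+.019*tz
a,B=rows(p,R,G-.13*tz,Rg)
E
```

```text
[-0.792 -0.101 -0.604  0.665  0.589  0.597] [ 0.44133009 -0.20458467  0.23285363] 9.85 [0.08185941 0.22143782 2.9440895 ]
1.0
13 x {'x': -0.0363, 'y': 0.0367, 'z': 0.0143, 'ax': 0.0328, 'ay': 0.0347, 'az': -0.0516} end [ 0.5866 -0.1641  0.216 ] err mm/deg [-0.  0.  0.] 0.04
```

View pics/w4.png

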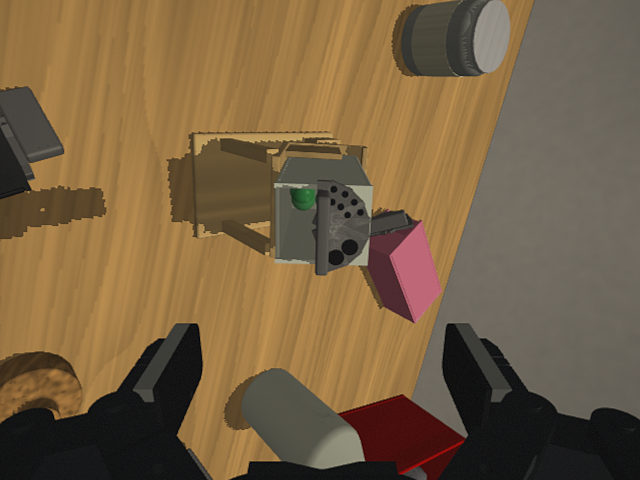

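The dial is fully open: the bar is vertical at column 320 and the cut-out lies over the mouth, with a marble showing at (303,197). The canister is still seated. I'll check the path to the pre-grasp.

```bash
python3 - <<'E'
from h import *
p,R,s=state()
a,B=p,R
for k in range(13):
    a=a+B.apply(np.array([-.0363,.0367,.0143])*.25); B=B*Ro.from_rotvec(np.array([.0328,.0347,-.0516])*2)
    if k%2==0: print(k,np.round(1e3*CR.T@(a-U0)), np.round(CR.T@B.as_matrix()[:,2],2))
E
```

```text
0 [ 10. -11. 248.] [-0.07  0.06 -1.  ]
2 [ 30. -24. 238.] [-0.23  0.16 -0.96]
4 [ 51. -32. 223.] [-0.4   0.21 -0.89]
6 [ 71. -32. 204.] [-0.56  0.23 -0.8 ]
8 [ 87. -27. 184.] [-0.71  0.19 -0.68]
10 [ 99. -16. 163.] [-0.83  0.11 -0.55]
12 [105.   0. 142.] [-0.91 -0.   -0.42]
```

Clear of the lid throughout.

Call:
jog_arm --motion '[{"x": -0.0363, "y": 0.0367, "z": 0.0143, "ax": 0.0328, "ay": 0.0347, "az": -0.0516}, {"x": -0.0363, "y": 0.0367, "z": 0.0143, "ax": 0.0328, "ay": 0.0347, "az": -0.0516}, {"x": -0.0363, "y": 0.0367, "z": 0.0143, "ax": 0.0328, "ay": 0.0347, "az": -0.0516}, {"x": -0.0363, "y": 0.0367, "z": 0.0143, "ax": 0.0328, "ay": 0.0347, "az": -0.0516}, {"x": -0.0363, "y": 0.0367, "z": 0.0143, "ax": 0.0328, "ay": 0.0347, "az": -0.0516}, {"x": -0.0363, "y": 0.0367, "z": 0.0143, "ax": 0.0328, "ay": 0.0347, "az": -0.0516}, {"x": -0.0363, "y": 0.0367, "z": 0.0143, "ax": 0.0328, "ay": 0.0347, "az": -0.0516}, {"x": -0.0363, "y": 0.0367, "z": 0.0143, "ax": 0.0328, "ay": 0.0347, "az": -0.0516}, {"x": -0.0363, "y": 0.0367, "z": 0.0143, "ax": 0.0328, "ay": 0.0347, "az": -0.0516}, {"x": -0.0363, "y": 0.0367, "z": 0.0143, "ax": 0.0328, "ay": 0.0347, "az": -0.0516}, {"x": -0.0363, "y": 0.0367, "z": 0.0143, "ax": 0.0328, "ay": 0.0347, "az": -0.0516}, {"x": -0.0363, "y": 0.0367, "z": 0.0143, "ax": 0.0328, "ay": 0.0347, "az": -0.0516}, {"x": -0.0363, "y": 0.0367, "z": 0.0143, "ax": 0.0328, "ay": 0.0347, "az": -0.0516}, {"x": 0, "y": 0, "z": 0, "ax": 0, "ay": 0, "az": 0}, {"x": 0, "y": 0, "z": 0, "ax": 0, "ay": 0, "az": 0}]' --hand 1

```text
t: 11.35
tool_pos: [0.5871, -0.1613, 0.2121]
tool_rot: [-0.216, -0.126, 0.968, -0.027]
contact_force: [-0.7, -0.3, 0.6]
width: 0.0854
gripper_force: 0.0
```

```bash
python3 - <<'E'
from h import *
p,R,s=state(); print(np.round(s['q'],3),p,s['t'])
Rg=toolR(BETA); tz=Rg.as_matrix()[:,2]
G=P(.004,0,.095)+.019*tz; print(1e3*(p-(G-.13*tz)),np.degrees((R.inv()*Rg).as_rotvec()))
a,B=rows(p,R,G-.0*tz,Rg,5)
E
```

```text
[-0.178  0.732  0.661  1.903 -0.179 -0.4  ] [ 0.58709902 -0.16132072  0.21214265] 11.35
[ 0.52995231  2.77848081 -3.80288427] [ 0.05776883 -0.18139663  0.19763746]
5 x {'x': 0.002, 'y': -0.0021, 'z': 0.1017, 'ax': 0.0001, 'ay': -0.0003, 'az': 0.0003} end [ 0.5334 -0.178   0.0981] err mm/deg [-0.1 -0.  -0. ] 0.03
```

Call:
jog_arm --motion '[{"x": 0.002, "y": -0.002, "z": 0.102, "ax": 0, "ay": 0, "az": 0}, {"x": 0.002, "y": -0.002, "z": 0.102, "ax": 0, "ay": 0, "az": 0}, {"x": 0.002, "y": -0.002, "z": 0.102, "ax": 0, "ay": 0, "az": 0}, {"x": 0.002, "y": -0.002, "z": 0.102, "ax": 0, "ay": 0, "az": 0}, {"x": 0.002, "y": -0.002, "z": 0.102, "ax": 0, "ay": 0, "az": 0}, {"x": 0, "y": 0, "z": 0, "ax": 0, "ay": 0, "az": 0}, {"x": 0, "y": 0, "z": 0, "ax": 0, "ay": 0, "az": 0}]' --hand 1

```text
t: 12.05
tool_pos: [0.5324, -0.1799, 0.1012]
tool_rot: [-0.215, -0.124, 0.968, -0.027]
contact_force: [0.6, -0.9, 0.8]
width: 0.0856
gripper_force: 0.0
```

```bash
python3 - <<'E'
from h import *
p,R,s=state(); print(np.round(s['q'],3),p,s['t'],s['contact_force'])
Rg=toolR(BETA); tz=Rg.as_matrix()[:,2]
G=P(.004,0,.095)+.019*tz; print(1e3*CR.T@(p-G),np.degrees((R.inv()*Rg).as_rotvec()))
a,B=rows(p,R,G-.0*tz,Rg,1)
E
```

```text
[-0.221  0.669  0.254  1.55  -0.194 -0.437] [ 0.5324461  -0.17991242  0.10115919] 12.05 [ 0.63216371 -0.88417556  0.80543631]
[ 0.86105363 -1.64018773  3.23765327] [ 0.07653806 -0.0052152  -0.00289724]
1 x {'x': -0.0103, 'y': 0.0065, 'z': 0.0086, 'ax': 0.0007, 'ay': -0.0, 'az': -0.0} end [ 0.5334 -0.178   0.0981] err mm/deg [ 0. -0. -0.] 0.01
```

Call:
jog_arm --motion '[{"x": -0.004, "y": 0.005, "z": 0.004, "ax": 0, "ay": 0, "az": 0}, {"x": 0, "y": 0, "z": 0, "ax": 0, "ay": 0, "az": 0}]' --hand 1

```text
t: 12.25
tool_pos: [0.5338, -0.1779, 0.0999]
tool_rot: [-0.214, -0.125, 0.968, -0.027]
contact_force: [0.7, -1.5, 0.3]
width: 0.0852
gripper_force: 0.0
```

Call:
jog_arm --motion '[{"x": 0, "y": 0, "z": 0, "ax": 0, "ay": 0, "az": 0}, {"x": 0, "y": 0, "z": 0, "ax": 0, "ay": 0, "az": 0}, {"x": 0, "y": 0, "z": 0, "ax": 0, "ay": 0, "az": 0}, {"x": 0, "y": 0, "z": 0, "ax": 0, "ay": 0, "az": 0}, {"x": 0, "y": 0, "z": 0, "ax": 0, "ay": 0, "az": 0}, {"x": 0, "y": 0, "z": 0, "ax": 0, "ay": 0, "az": 0}]' --hand -1 --squeeze 70

```text
t: 12.85
tool_pos: [0.5331, -0.1779, 0.0995]
tool_rot: [-0.215, -0.125, 0.968, -0.027]
contact_force: [1.2, 1.1, 6.5]
width: 0.0536
gripper_force: 63.5
```

```bash
python3 - <<'E'
from h import *
p,R,s=state(); print(np.round(s['q'],3),p,s['t'],s['contact_force'],s['width'],s['gripper_force'])
np.savez('grasp.npz',p=p,q=R.as_quat(),qj=s['q'])
Rg=toolR(BETA); tz=Rg.as_matrix()[:,2]; print('zc in tool',R.inv().apply(CR[:,2]))
E
```

```text
[-0.217  0.67   0.252  1.546 -0.193 -0.436] [ 0.53312926 -0.17789922  0.09952653] 12.85 [1.15264756 1.13372535 6.49877602] 0.05362391896177362 63.53102674140246
zc in tool [ 0.906262    0.00192394 -0.42271205]
```

```bash
cat >> h.py <<'E'
def pour(E,tau,phi=PHI):
    return np.array(E)+canR(phi,tau)@np.array([.017,0,-.0505]), toolR(65-tau,phi)
LEAN=-np.array([np.cos(np.radians(PHI)),np.sin(np.radians(PHI)),0]); BOWL=np.array([.512,.183,0])
E
python3 - <<'E'
from h import *
p,R,s=state()
a,B=rows(p,R,p+.13*CR[:,2],R,5)
Eb=BOWL-.01*LEAN
a,B=rows(a,B,*pour(Eb+[0,0,.16],65))
a2,B2=rows(a,B,*pour(Eb+[0,0,.12],90))
rows(a2,B2,*pour(Eb+[0,0,.072],112))
E
```

```text
5 x {'x': 0.0943, 'y': 0.0002, 'z': -0.044, 'ax': 0.0, 'ay': 0.0, 'az': 0.0} end [ 0.4522 -0.199   0.1992] err mm/deg [-0.  -0.   0.1] 0.0
10 x {'x': -0.0895, 'y': 0.1417, 'z': -0.0031, 'ax': 0.0, 'ay': -0.0218, 'az': 0.0001} end [0.5729 0.1988 0.1542] err mm/deg [-0.  -0.1  0.1] 0.04
4 x {'x': 0.0052, 'y': 0.0001, 'z': 0.0167, 'ax': 0.0001, 'ay': -0.0546, 'az': -0.0} end [0.5706 0.1983 0.137 ] err mm/deg [ 0.  0. -0.] 0.03
3 x {'x': 0.0331, 'y': -0.0, 'z': 0.0271, 'ax': -0.0001, 'ay': -0.064, 'az': -0.0} end [0.5608 0.1958 0.1067] err mm/deg [0. 0. 0.] 0.03
```

Call:
jog_arm --motion '[{"x": 0.0472, "y": 0, "z": -0.022, "ax": 0, "ay": 0, "az": 0}, {"x": 0.0944, "y": 0, "z": -0.044, "ax": 0, "ay": 0, "az": 0}, {"x": 0.0944, "y": 0, "z": -0.044, "ax": 0, "ay": 0, "az": 0}, {"x": 0.0944, "y": 0, "z": -0.044, "ax": 0, "ay": 0, "az": 0}, {"x": 0.0944, "y": 0, "z": -0.044, "ax": 0, "ay": 0, "az": 0}, {"x": 0.0472, "y": 0, "z": -0.022, "ax": 0, "ay": 0, "az": 0}, {"x": 0, "y": 0, "z": 0, "ax": 0, "ay": 0, "az": 0}]'

```text
t: 13.55
tool_pos: [0.4516, -0.1996, 0.1998]
tool_rot: [-0.214, -0.125, 0.968, -0.027]
contact_force: [0.1, 0.2, -3.0]
width: 0.0535
gripper_force: 65.6
```

```bash
python3 - <<'E'
from h import *
p,R,s=state(); print(np.round(s['q'],3),p,s['t'],s['contact_force'],s['width'],s['gripper_force'])
Eb=BOWL-.01*LEAN
a,B=rows(p,R,*pour(Eb+[0,0,.16],65),12)
E
```

```text
[-0.282  0.485  0.181  1.647 -0.217 -0.496] [ 0.45163785 -0.19963176  0.19982189] 13.55 [ 0.11111023  0.17595427 -3.03868406] 0.05351251741120871 65.6057112304552
12 x {'x': -0.0749, 'y': 0.1183, 'z': -0.0021, 'ax': 0.0, 'ay': -0.0182, 'az': 0.0} end [0.5729 0.199  0.1541] err mm/deg [-0.   0.1  0.1] 0.09
```

Call:
jog_arm --motion '[{"x": -0.0749, "y": 0.1183, "z": -0.0021, "ax": 0, "ay": -0.0182, "az": 0}, {"x": -0.0749, "y": 0.1183, "z": -0.0021, "ax": 0, "ay": -0.0182, "az": 0}, {"x": -0.0749, "y": 0.1183, "z": -0.0021, "ax": 0, "ay": -0.0182, "az": 0}, {"x": -0.0749, "y": 0.1183, "z": -0.0021, "ax": 0, "ay": -0.0182, "az": 0}, {"x": -0.0749, "y": 0.1183, "z": -0.0021, "ax": 0, "ay": -0.0182, "az": 0}, {"x": -0.0749, "y": 0.1183, "z": -0.0021, "ax": 0, "ay": -0.0182, "az": 0}, {"x": -0.0749, "y": 0.1183, "z": -0.0021, "ax": 0, "ay": -0.0182, "az": 0}, {"x": -0.0749, "y": 0.1183, "z": -0.0021, "ax": 0, "ay": -0.0182, "az": 0}, {"x": -0.0749, "y": 0.1183, "z": -0.0021, "ax": 0, "ay": -0.0182, "az": 0}, {"x": -0.0749, "y": 0.1183, "z": -0.0021, "ax": 0, "ay": -0.0182, "az": 0}, {"x": -0.0749, "y": 0.1183, "z": -0.0021, "ax": 0, "ay": -0.0182, "az": 0}, {"x": -0.0749, "y": 0.1183, "z": -0.0021, "ax": 0, "ay": -0.0182, "az": 0}, {"x": 0, "y": 0, "z": 0, "ax": 0, "ay": 0, "az": 0}]'

```text
t: 14.85
tool_pos: [0.573, 0.2035, 0.1515]
tool_rot: [-0.0, -0.13, 0.992, 0.001]
contact_force: [0.3, -0.0, -3.9]
width: 0.0538
gripper_force: 64.8
```

```bash
python3 - <<'E'
from h import *
p,R,s=state(); print(np.round(s['q'],3),p,s['t'],s['contact_force'],s['width'],s['gripper_force'])
for c in ('wrist','top'):
  d=cam(c); b=imaging.pinpoint(c,'bowl')[:2]
  for r in b: print(c,r['confidence'],np.round(plane(d['camera_matrix'],d['extrinsics'],np.array(r['location'])*[640,480],0.0),3))
Eb=BOWL-.01*LEAN
a2,B2=rows(p,R,*pour(Eb+[0,0,.11],90),5)
rows(a2,B2,*pour(Eb+[0,0,.072],113),6)
E
```

```text
[0.34  0.414 0.038 1.195 0.003 0.079] [0.57297643 0.20346387 0.15145809] 14.85 [ 0.25217083 -0.01820764 -3.89435135] 0.053799580970996304 64.78395740501583
wrist 0.66 [0.512 0.183 0.   ]
top 0.59 [0.515 0.179 0.   ]
top 0.24 [ 0.398 -0.354  0.   ]
5 x {'x': 0.0063, 'y': -0.0035, 'z': 0.0189, 'ax': 0.0004, 'ay': -0.0436, 'az': 0.0005} end [0.5706 0.1983 0.127 ] err mm/deg [0.  0.1 0. ] 0.03
6 x {'x': 0.0134, 'y': -0.0, 'z': 0.0068, 'ax': -0.0, 'ay': -0.0335, 'az': -0.0} end [0.5602 0.1956 0.1073] err mm/deg [ 0.   0.1 -0.1] 0.02
```

Bowl position confirmed at (0.512, 0.183). Now I'll tip it.

Call:
jog_arm --motion '[{"x": 0.0063, "y": -0.0035, "z": 0.0189, "ax": 0, "ay": -0.0436, "az": 0}, {"x": 0.0063, "y": -0.0035, "z": 0.0189, "ax": 0, "ay": -0.0436, "az": 0}, {"x": 0.0063, "y": -0.0035, "z": 0.0189, "ax": 0, "ay": -0.0436, "az": 0}, {"x": 0.0063, "y": -0.0035, "z": 0.0189, "ax": 0, "ay": -0.0436, "az": 0}, {"x": 0.0063, "y": -0.0035, "z": 0.0189, "ax": 0, "ay": -0.0436, "az": 0}, {"x": 0.0134, "y": 0, "z": 0.0068, "ax": 0, "ay": -0.0335, "az": 0}, {"x": 0.0134, "y": 0, "z": 0.0068, "ax": 0, "ay": -0.0335, "az": 0}, {"x": 0.0134, "y": 0, "z": 0.0068, "ax": 0, "ay": -0.0335, "az": 0}, {"x": 0.0134, "y": 0, "z": 0.0068, "ax": 0, "ay": -0.0335, "az": 0}, {"x": 0.0134, "y": 0, "z": 0.0068, "ax": 0, "ay": -0.0335, "az": 0}, {"x": 0.0134, "y": 0, "z": 0.0068, "ax": 0, "ay": -0.0335, "az": 0}, {"x": 0, "y": 0, "z": 0, "ax": 0, "ay": 0, "az": 0}, {"x": 0, "y": 0, "z": 0, "ax": 0, "ay": 0, "az": 0}, {"x": 0, "y": 0, "z": 0, "ax": 0, "ay": 0, "az": 0}, {"x": 0, "y": 0, "z": 0, "ax": 0, "ay": 0, "az": 0}, {"x": 0, "y": 0, "z": 0, "ax": 0, "ay": 0, "az": 0}, {"x": 0, "y": 0, "z": 0, "ax": 0, "ay": 0, "az": 0}, {"x": 0, "y": 0, "z": 0, "ax": 0, "ay": 0, "az": 0}]'

```text
t: 16.85
tool_pos: [0.5601, 0.1917, 0.1092]
tool_rot: [0.403, -0.117, 0.906, 0.053]
contact_force: [-0.4, 0.2, -2.3]
width: 0.0535
gripper_force: 66.7
```

```bash
python3 - <<'E'
from h import *
p,R,s=state(); print(np.round(s['q'],3),p,s['t'],s['contact_force'],s['width'],s['gripper_force'])
ims=[]
for c in ('wrist','top','side'):
  d=cam(c); ims.append(d['image']); K,E=d['camera_matrix'],d['extrinsics']
  print(c,'bowl',np.round(proj(K,E,BOWL)),'E',np.round(proj(K,E,BOWL+[0,0,.07])))
  for r in imaging.pinpoint(c,'marble0_center')[:7]: print(c,round(r['confidence'],2),np.round(np.array(r['location'])*[640,480]),np.round(plane(K,E,np.array(r['location'])*[640,480],0.02),3))
a=cv2.resize(ims[0],(400,300)); b=cv2.resize(ims[1][200:320,140:300],(400,300)); cc=cv2.resize(ims[2][150:270,170:330],(400,300))
cv2.imwrite('pics/p1.png',np.hstack([a,np.vstack([b,cc])[:300]])[:,:,::-1])
E
```

```text
[ 0.374  0.144 -1.02  -0.427 -0.086  0.08 ] [0.56014003 0.19168478 0.10922085] 16.85 [-0.37936044  0.1839685  -2.28162281] 0.05350072771073128 66.68741657776991
wrist bowl [330.  10.] E [332. 169.]
wrist 0.89 [287.  82.] [0.531 0.171 0.02 ]
top bowl [223. 263.] E [219. 260.]
side bowl [252. 224.] E [251. 206.]
side 0.46 [261. 216.] [0.546 0.173 0.02 ]
```

View pics/p1.png

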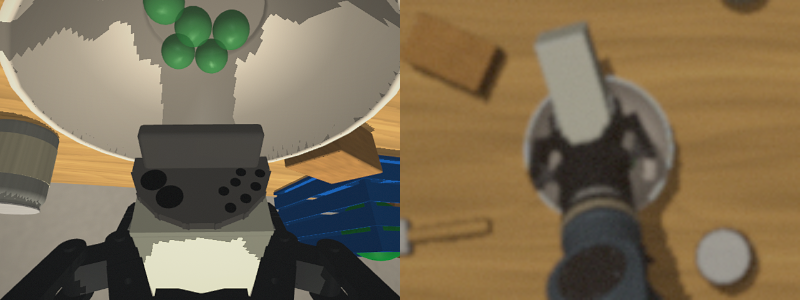

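All five marbles lie in the bowl, seen in the left half of the picture at (165,8), (193,27), (231,30), (178,51) and (211,55). The mouth is clear. I'll retrace the path back.

Call:
jog_arm --motion '[{"x": -0.0134, "y": 0, "z": -0.0068, "ax": 0, "ay": 0.0335, "az": 0}, {"x": -0.0134, "y": 0, "z": -0.0068, "ax": 0, "ay": 0.0335, "az": 0}, {"x": -0.0134, "y": 0, "z": -0.0068, "ax": 0, "ay": 0.0335, "az": 0}, {"x": -0.0134, "y": 0, "z": -0.0068, "ax": 0, "ay": 0.0335, "az": 0}, {"x": -0.0134, "y": 0, "z": -0.0068, "ax": 0, "ay": 0.0335, "az": 0}, {"x": -0.0134, "y": 0, "z": -0.0068, "ax": 0, "ay": 0.0335, "az": 0}, {"x": -0.0063, "y": 0, "z": -0.0189, "ax": 0, "ay": 0.0436, "az": 0}, {"x": -0.0063, "y": 0, "z": -0.0189, "ax": 0, "ay": 0.0436, "az": 0}, {"x": -0.0063, "y": 0, "z": -0.0189, "ax": 0, "ay": 0.0436, "az": 0}, {"x": -0.0063, "y": 0, "z": -0.0189, "ax": 0, "ay": 0.0436, "az": 0}, {"x": -0.0063, "y": 0, "z": -0.0189, "ax": 0, "ay": 0.0436, "az": 0}, {"x": 0, "y": 0, "z": -0.08, "ax": 0, "ay": 0, "az": 0}, {"x": 0, "y": 0, "z": 0, "ax": 0, "ay": 0, "az": 0}]'

```text
t: 18.45
tool_pos: [0.5726, 0.1949, 0.1751]
tool_rot: [0.001, -0.128, 0.992, 0.001]
contact_force: [-0.1, -0.2, -2.4]
width: 0.0533
gripper_force: 66.7
```

```bash
python3 - <<'E'
from h import *
p,R,s=state(); print(np.round(s['q'],3),p,s['t'],s['contact_force'],s['width'],s['gripper_force'])
g=np.load('grasp.npz');Rg=Ro.from_quat(g['q'])
a,B=rows(p,R,g['p']+.14*CR[:,2],Rg,12)
E
```

```text
[0.327 0.395 0.07  1.243 0.002 0.071] [0.57258994 0.19486553 0.17511935] 18.45 [-0.08565798 -0.21469099 -2.44942154] 0.0532921331807173 66.73585904936772
12 x {'x': 0.0755, 'y': -0.1168, 'z': 0.0042, 'ax': 0.0, 'ay': 0.0183, 'az': -0.0} end [ 0.4461 -0.2007  0.2066] err mm/deg [ 0.1 -0.  -0.2] 0.04
```

Call:
jog_arm --motion '[{"x": 0.0755, "y": -0.1168, "z": 0.0042, "ax": 0, "ay": 0.0183, "az": 0}, {"x": 0.0755, "y": -0.1168, "z": 0.0042, "ax": 0, "ay": 0.0183, "az": 0}, {"x": 0.0755, "y": -0.1168, "z": 0.0042, "ax": 0, "ay": 0.0183, "az": 0}, {"x": 0.0755, "y": -0.1168, "z": 0.0042, "ax": 0, "ay": 0.0183, "az": 0}, {"x": 0.0755, "y": -0.1168, "z": 0.0042, "ax": 0, "ay": 0.0183, "az": 0}, {"x": 0.0755, "y": -0.1168, "z": 0.0042, "ax": 0, "ay": 0.0183, "az": 0}, {"x": 0.0755, "y": -0.1168, "z": 0.0042, "ax": 0, "ay": 0.0183, "az": 0}, {"x": 0.0755, "y": -0.1168, "z": 0.0042, "ax": 0, "ay": 0.0183, "az": 0}, {"x": 0.0755, "y": -0.1168, "z": 0.0042, "ax": 0, "ay": 0.0183, "az": 0}, {"x": 0.0755, "y": -0.1168, "z": 0.0042, "ax": 0, "ay": 0.0183, "az": 0}, {"x": 0.0755, "y": -0.1168, "z": 0.0042, "ax": 0, "ay": 0.0183, "az": 0}, {"x": 0.0755, "y": -0.1168, "z": 0.0042, "ax": 0, "ay": 0.0183, "az": 0}, {"x": 0, "y": 0, "z": 0, "ax": 0, "ay": 0, "az": 0}, {"x": 0, "y": 0, "z": 0, "ax": 0, "ay": 0, "az": 0}, {"x": 0, "y": 0, "z": 0, "ax": 0, "ay": 0, "az": 0}]'

```text
t: 19.95
tool_pos: [0.4442, -0.2007, 0.2059]
tool_rot: [-0.216, -0.125, 0.968, -0.027]
contact_force: [0.3, -0.1, -2.8]
width: 0.0534
gripper_force: 66.1
```

```bash
python3 - <<'E'
from h import *
p,R,s=state(); print(np.round(s['q'],3),p,s['t'],s['contact_force'],s['width'],s['gripper_force'])
g=np.load('grasp.npz');Rg=Ro.from_quat(g['q'])
print(1e3*CR.T@(p-g['p']),np.degrees((R.inv()*Rg).as_rotvec()))
a,B=rows(p,R,g['p']+.10*CR[:,2]+.001*CR[:,0],Rg,2)
rows(a,B,g['p'],Rg,8)
E
```

```text
[-0.286  0.472  0.174  1.655 -0.22  -0.501] [ 0.4442006  -0.20066962  0.20589836] 19.95 [ 0.30525359 -0.05680263 -2.84935885] 0.05335191177151811 66.13133406615816
[ -1.94582437   0.41311514 140.49131092] [ 0.01992352 -0.13856952  0.01850136]
2 x {'x': -0.0759, 'y': -0.001, 'z': 0.0288, 'ax': 0.0001, 'ay': -0.0006, 'az': 0.0001} end [ 0.4716 -0.1939  0.1768] err mm/deg [-0. -0. -0.] 0.01
8 x {'x': -0.0451, 'y': -0.0001, 'z': 0.0216, 'ax': -0.0, 'ay': -0.0, 'az': -0.0} end [ 0.5331 -0.1779  0.0995] err mm/deg [-0. -0. -0.] 0.01
```

Call:
jog_arm --motion '[{"x": -0.076, "y": -0.001, "z": 0.028, "ax": 0, "ay": 0, "az": 0}, {"x": -0.076, "y": -0.001, "z": 0.028, "ax": 0, "ay": 0, "az": 0}, {"x": 0, "y": 0, "z": 0, "ax": 0, "ay": 0, "az": 0}, {"x": 0, "y": 0, "z": 0, "ax": 0, "ay": 0, "az": 0}]'

```text
t: 20.35
tool_pos: [0.4721, -0.1937, 0.1762]
tool_rot: [-0.217, -0.126, 0.968, -0.027]
contact_force: [-0.9, -0.3, -2.3]
width: 0.0534
gripper_force: 66.0
```

```bash
python3 - <<'E'
from h import *
p,R,s=state(); print(p,s['t'],s['contact_force'])
g=np.load('grasp.npz');Rg=Ro.from_quat(g['q'])
print(1e3*CR.T@(p-g['p']),np.degrees((R.inv()*Rg).as_rotvec()))
a,B=rows(p,R,g['p']+.04*CR[:,2]+.001*CR[:,0],Rg,4)
E
```

```text
[ 0.47205677 -0.19371038  0.17623478] 20.35 [-0.87779856 -0.33338028 -2.28424097]
[ 0.98052239  0.1159271  99.31275392] [ 0.04591736 -0.29586244  0.10623932]
4 x {'x': -0.0538, 'y': -0.0003, 'z': 0.0249, 'ax': 0.0001, 'ay': -0.0006, 'az': 0.0002} end [ 0.5089 -0.1842  0.1308] err mm/deg [-0.1 -0.  -0. ] 0.03
```

Call:
jog_arm --motion '[{"x": -0.054, "y": 0, "z": 0.025, "ax": 0, "ay": -0.0006, "az": 0}, {"x": -0.054, "y": 0, "z": 0.025, "ax": 0, "ay": -0.0006, "az": 0}, {"x": -0.054, "y": 0, "z": 0.025, "ax": 0, "ay": -0.0006, "az": 0}, {"x": -0.054, "y": 0, "z": 0.025, "ax": 0, "ay": -0.0006, "az": 0}, {"x": 0, "y": 0, "z": 0, "ax": 0, "ay": 0, "az": 0}, {"x": 0, "y": 0, "z": 0, "ax": 0, "ay": 0, "az": 0}]'

```text
t: 20.95
tool_pos: [0.5087, -0.1846, 0.1314]
tool_rot: [-0.215, -0.125, 0.968, -0.027]
contact_force: [0.1, 0.1, -2.6]
width: 0.0534
gripper_force: 66.0
```

```bash
python3 - <<'E'
from h import *
p,R,s=state(); print(p,s['t'],s['contact_force'])
g=np.load('grasp.npz');Rg=Ro.from_quat(g['q'])
print(1e3*CR.T@(p-g['p']),np.degrees((R.inv()*Rg).as_rotvec()))
a,B=rows(p,R,g['p']+.004*CR[:,2]+.001*CR[:,0],Rg,4)
E
```

```text
[ 0.50871805 -0.1845595   0.13138377] 20.95 [ 0.07034336  0.05108867 -2.64579411]
[ 1.09506017 -0.28306548 40.66781655] [0.04645723 0.01457789 0.03694702]
4 x {'x': -0.0332, 'y': 0.0002, 'z': 0.0156, 'ax': 0.0001, 'ay': 0.0, 'az': 0.0001} end [ 0.5314 -0.1783  0.1032] err mm/deg [ 0.  0. -0.] 0.02
```

No contact so far. I'll insert the rest of the way and stop on contact.

Call:
jog_arm --motion '[{"x": -0.033, "y": 0, "z": 0.0155, "ax": 0, "ay": 0, "az": 0}, {"x": -0.033, "y": 0, "z": 0.0155, "ax": 0, "ay": 0, "az": 0}, {"x": -0.033, "y": 0, "z": 0.0155, "ax": 0, "ay": 0, "az": 0}, {"x": -0.033, "y": 0, "z": 0.0155, "ax": 0, "ay": 0, "az": 0}, {"x": -0.008, "y": 0, "z": 0.0055, "ax": 0, "ay": 0, "az": 0}, {"x": 0, "y": 0, "z": 0, "ax": 0, "ay": 0, "az": 0}, {"x": 0, "y": 0, "z": 0, "ax": 0, "ay": 0, "az": 0}]'

```text
t: 21.65
tool_pos: [0.5326, -0.1784, 0.1019]
tool_rot: [-0.214, -0.125, 0.968, -0.027]
contact_force: [-0.4, 0.0, -2.8]
width: 0.0532
gripper_force: 66.0
```

```bash
python3 - <<'E'
from h import *
p,R,s=state(); print(p,s['t'],s['contact_force'])
g=np.load('grasp.npz');Rg=Ro.from_quat(g['q'])
print(1e3*CR.T@(p-g['p']),np.degrees((R.inv()*Rg).as_rotvec()), CR.T@s['contact_force'])
E
```

```text
[ 0.53255103 -0.17836274  0.10187439] 21.65 [-0.44338004  0.03482055 -2.7899966 ]
[ 0.99094177 -0.30256244  2.23341495] [0.02879268 0.06961648 0.0117505 ] [-2.11529388  0.14560539 -1.86713958]
```

Call:
jog_arm --motion '[{"x": -0.004, "y": 0, "z": 0.002, "ax": 0, "ay": 0, "az": 0}, {"x": -0.004, "y": 0, "z": 0.002, "ax": 0, "ay": 0, "az": 0}, {"x": -0.004, "y": 0, "z": 0.002, "ax": 0, "ay": 0, "az": 0}, {"x": 0, "y": 0, "z": 0, "ax": 0, "ay": 0, "az": 0}]'

```text
t: 22.05
tool_pos: [0.5342, -0.178, 0.1003]
tool_rot: [-0.214, -0.125, 0.968, -0.027]
contact_force: [-2.7, 0.4, 4.2]
width: 0.0537
gripper_force: 66.8
```

```bash
python3 - <<'E'
from h import *
p,R,s=state(); g=np.load('grasp.npz')
print(1e3*CR.T@(p-g['p']), CR.T@s['contact_force'])
E
```

```text
[ 1.24369058 -0.38612854 -0.00436779] [0.71615627 1.06088747 4.8413352 ]
```

Call:
jog_arm --motion '[{"x": 0.0017, "y": 0, "z": 0.0036, "ax": 0, "ay": 0, "az": 0}, {"x": 0, "y": 0, "z": 0, "ax": 0, "ay": 0, "az": 0}]'

```text
t: 22.25
tool_pos: [0.5336, -0.1782, 0.0998]
tool_rot: [-0.214, -0.125, 0.968, -0.027]
contact_force: [-2.4, 0.4, 7.5]
width: 0.0532
gripper_force: 66.9
```

Call:
jog_arm --motion '[{"x": 0, "y": 0, "z": 0, "ax": 0, "ay": 0, "az": 0}, {"x": 0, "y": 0, "z": 0, "ax": 0, "ay": 0, "az": 0}, {"x": 0, "y": 0, "z": 0, "ax": 0, "ay": 0, "az": 0}, {"x": 0, "y": 0, "z": 0, "ax": 0, "ay": 0, "az": 0}, {"x": 0, "y": 0, "z": -0.06, "ax": 0, "ay": 0, "az": 0}, {"x": 0, "y": 0, "z": -0.12, "ax": 0, "ay": 0, "az": 0}, {"x": 0, "y": 0, "z": -0.16, "ax": 0, "ay": 0, "az": 0}, {"x": 0, "y": 0, "z": -0.16, "ax": 0, "ay": 0, "az": 0}, {"x": 0, "y": 0, "z": -0.06, "ax": 0, "ay": 0, "az": 0}, {"x": 0, "y": 0, "z": 0, "ax": 0, "ay": 0, "az": 0}, {"x": 0, "y": 0, "z": 0, "ax": 0, "ay": 0, "az": 0}]' --hand 1

```text
t: 23.35
tool_pos: [0.5909, -0.1633, 0.2245]
tool_rot: [-0.214, -0.125, 0.968, -0.027]
contact_force: [-1.0, -0.1, 0.2]
width: 0.0855
gripper_force: 0.0
```

```bash
python3 - <<'E'
from h import *
p,R,s=state(); print(p,s['t'],s['contact_force'],s['width'])
ims=[]
for c in ('wrist','top','side'):
  d=cam(c); ims.append(d['image']); K,E=d['camera_matrix'],d['extrinsics']
  print(c,[np.round(proj(K,E,P(x,y,.1335))).tolist() for x,y in((-.031,.027),(.031,.027),(.031,-.027),(-.031,-.027))])
  print([(np.round(np.array(r['location'])*[640,480]).tolist(),round(r['confidence'],2)) for r in imaging.pinpoint(c,'canister_mid')[:4]],np.round(proj(K,E,P(0,0,.065))))
v=[cv2.resize(ims[0][40:400,80:560],(400,300)),cv2.resize(ims[1][195:285,285:405],(400,300),interpolation=cv2.INTER_CUBIC),cv2.resize(ims[1][215:305,160:280],(400,300),interpolation=cv2.INTER_CUBIC),cv2.resize(ims[2][190:295,220:360],(400,300),interpolation=cv2.INTER_CUBIC)]
cv2.imwrite('pics/f.png',np.vstack([np.hstack(v[:2]),np.hstack(v[2:])])[:,:,::-1])
E
```

```text
[ 0.59094121 -0.16326509  0.22453633] 23.35 [-0.98670791 -0.08035975  0.19175602] 0.08549693593554863
wrist [[363.0, 149.0], [371.0, 211.0], [272.0, 211.0], [280.0, 149.0]]
[] [321. 257.]
top [[341.0, 267.0], [337.0, 249.0], [357.0, 244.0], [360.0, 262.0]]
[([224.0, 255.0], 0.71), ([363.0, 171.0], 0.67), ([461.0, 274.0], 0.63), ([279.0, 190.0], 0.53)] [343. 242.]
side [[324.0, 248.0], [333.0, 228.0], [350.0, 234.0], [341.0, 255.0]]
[([422.0, 342.0], 0.92), ([286.0, 313.0], 0.8), ([345.0, 247.0], 0.55)] [343. 247.]
```

View pics/f.png

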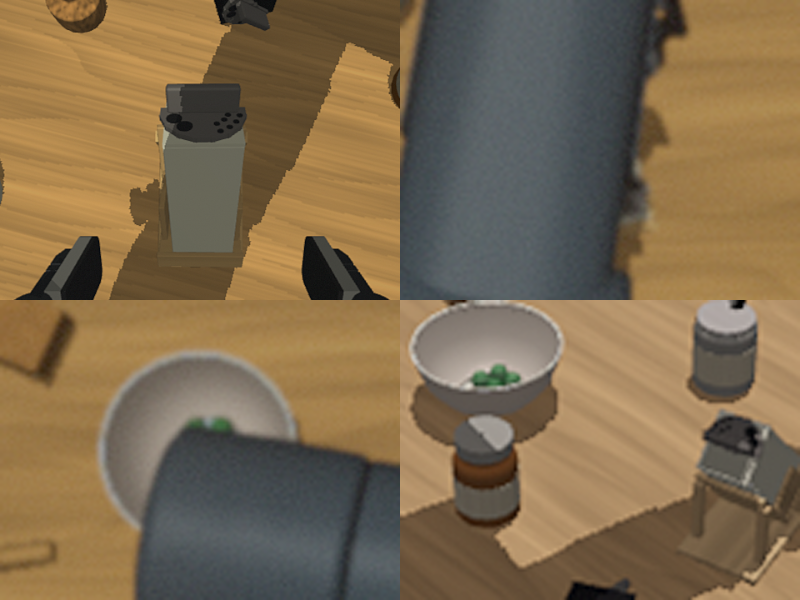

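The picture shows the canister seated, with its lid edge within about 3 px of the predicted (272–371, 211). The dial bar lies across the canister, so it is still open. The marbles are in the bowl and the gripper is clear, so I'll hand in.

```bash
python3 -c "
from h import *
print(manip.close_job())"
```

```text
the job is handed in; nothing more can be done
None
```

I turned the dial fully open in the stand, tipped all five marbles into the bowl and put the empty canister back down in its stand with the dial still open. The gripper is clear, and I handed the job in at about 24 s of the 72 s; the judge's verdict was not shown.

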